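# Bring the magnet up to the tubes on a bead-separation stand

## Task

Bring the magnet up to the tubes on the bead-separation stand: with a fingertip press the black sprung catch down through its window in the slide plate and, keeping it down, push the slide toward the tube rack until it is fully home and the catch springs up through the slide's other window, then move clear. Press and push only: lift nothing, do not touch the magnet bar, and leave the tubes, their rack and the things round the stand where they are.

Things in the scene. Friction and masses are not known exactly. Their poses are not given: they have to be found in the camera images.
- stand: bead-separation stand, fixed: grey base plate 318 x 190 x 10 mm; origin on the worktop, 6 mm ahead of the plate's middle; x = sliding direction, from the catch toward the tube rack. Steel rails along x, 60 mm either side of the middle, tops 36 mm high; between them, under the slide, an open trough 72 mm wide, floor 10 mm high. Tube rack at x = 122 mm, across the end
- slide (a joint): position of the slide, m along the stand's x: 0 = back, as found; 0.0605 = home at the end stop. Aluminium plate 185 x 90 x 8 mm, top 32 mm above the worktop, held in rails, 2 N of friction. Two windows right through it, each 42 mm along x by 40 mm, a web of 18 mm between them; magnet bar on its end near the tubes. The catch standing in a window locks it with about 2 mm of play
- front_window (a point): centre of the window nearer the tubes, at the plate's top face (32 mm above the worktop); moves with the slide. At the start the catch fills this window; a fingertip that has pressed the catch down through it can push on the window's edge
- rear_window (a point): centre of the other window, 60 mm behind the first, at the plate's top face; empty at the start; the catch springs up in it when the slide is home
- catch_top (a point): centre of the top of the spring catch, at x = -60 mm, y = 0 of the stand; a black rounded block 38 mm along x by 34 mm along y; at rest its top stands 6 mm above the plate's top (38 mm above the worktop); it moves straight down only
- catch (a joint): how far the catch is pressed, m: 0 = up, 0.022 = bottomed. From 0.0145 on its top is below the plate's underside and the slide can pass over it. Spring 3.6 N at the start plus 0.3 N for each mm (9 N at 18 mm). Once over it, the plate itself keeps it down until the other window arrives
- magnet_bar (a point): dark steel bar, 12 mm along x, 146 mm along y, 28 mm high, six discs on its far face; this point is the middle of its underside, 38 mm above the worktop; fixed on the slide 91 mm ahead of the front window's centre by a bracket that begins 63 mm ahead of it. Not to be touched
- rack: clear six-place tube rack 42 x 150 x 63 mm, loose on the stand between corner angles; origin at the middle of its underside, 10 mm above the worktop; y along the row
- tube_0: capped sample tube, cap 16 mm, 84 mm long, standing loose in the rack, cap top 98 mm above the worktop; origin at its foot
- tube_1: capped sample tube, cap 16 mm, 84 mm long, standing loose in the rack, cap top 98 mm above the worktop; origin at its foot
- tube_2: capped sample tube, cap 16 mm, 84 mm long, standing loose in the rack, cap top 98 mm above the worktop; origin at its foot
- tube_4: capped sample tube, cap 16 mm, 84 mm long, standing loose in the rack, cap top 98 mm above the worktop; origin at its foot
- tube_5: capped sample tube, cap 16 mm, 84 mm long, standing loose in the rack, cap top 98 mm above the worktop; origin at its foot
- timer: bystander: white lab timer 58 x 64 x 21 mm lying to the right of the stand; origin at its underside
- cup: bystander: specimen cup with screw lid, 49 mm wide, 60 mm high, standing to the right of the stand
- pipette: bystander: single-channel pipette 202 mm long, 27 mm high, lying along the left of the stand
- carton: bystander: small carton 78 x 52 x 62 mm to the left
- marker: bystander: marker pen 131 mm long lying at the front left

How it is judged:
On the way, in this order (a step that is already met when the one before it is completed fails the run):
1. a fingertip has pressed the catch down below the slide plate while the slide is still back (value of joint catch above 0.0145 m and value of joint slide below 0.006 m and contact force between the fingers and catch above 1 N), for 0.1 s.
2. the slide is passing over the pressed catch (value of joint slide between 0.01 and 0.054 m and value of joint catch above 0.0125 m), for 0.05 s.
3. the slide is home and the catch is up in the other window (value of joint slide above 0.058 m and value of joint catch below 0.003 m), for 0.2 s.
At the end, for the whole second after the job is handed in: The slide stands home (58 mm or more of its 60.5 mm travel) and at rest, the catch is up in the other window (within 3 mm of fully up), the rack and the tubes stand where they stood (within 8 mm, tubes upright within 0.2 rad), and the five things round the stand are within 20 mm of where they were (all of step 3 and velocity of joint slide between -0.01 and 0.01 m/s and distance of each of rack, tube_0, tube_1, tube_2, tube_4, tube_5 from where it was at the start of the episode below 0.008 m and angle between each of tube_0, tube_1, tube_2, tube_4, tube_5's own z axis and vertical below 0.2 rad and distance of each of timer, cup, pipette, carton, marker from where it was at the start of the episode below 0.02 m); the robot touches nothing.
It fails at once if the magnet bar was touched with more than 1 N (contact force between any of the fingers, the arm and slide_c9 above 1 N).
It fails at once if the rack or a tube was moved by more than 8 mm (lifted, carried or knocked) (distance of any of rack, tube_0, tube_1, tube_2, tube_4, tube_5 from where it was at the start of the episode above 0.008 m).
It fails at once if a thing beside the stand was lifted or moved by more than 20 mm (distance of any of timer, cup, pipette, carton, marker from where it was at the start of the episode above 0.02 m).
It also fails if it takes over 35 s, if anything falls off the work surface, if the arm or the gripper's body presses on something with over 40 N, if the wrist force passes 120 N, or if a joint passes its speed limit or range.

## Robot

A 6-joint arm with a two-finger parallel gripper is mounted at the origin on a cart in front of the work surface, level with it; the furniture and walls round the work are solid. World frame = base frame: x ahead of the robot, y to its left, z up, the work surface at z = 0. Lengths are in m, angles in rad, forces in N, time in s.
With the tool pointing down it reaches from about 0.3 to 0.875 m from the base axis. Payload 6.4 kg.
Tool frame: the origin (TCP) lies between the finger pads; the fingertips stand 19 mm ahead of it and the grasp point (between the pads) is the TCP (ctrl.tips_ahead is the z of the fingertips in the tool frame, in m); z points along the fingers, y is the line along which they close (so a half turn about z gives the same grasp; the last joint's range is limited). The gripper opens to 85 mm and grips with 20 to 120 N. Pads are 22 mm wide; open, the fingers measure 114 mm over their backs; the gripper's body (76 mm by 85 mm) begins 54 mm behind the grasp point. The pads swing forward as they close: fully open they stand 13 mm farther back than shut.
Start: joints at [-1.473, 0.181, 1.607, -0, 1.354, -0.206], TCP at [0.172, -0.549, 0.25] pointing down, gripper open.
Joint ranges: [-2.99, 2.99], [-0.89, 2.07], [0.3, 2.58], [-1.14, 4.28], [0, 2.63], [-3.12, 3.12]. Speed limits (rad/s): [2.57, 2.57, 3.01, 3.14, 3.14, 3.14].

## Interface

Orientations are given as a unit quaternion [w, x, y, z].
In Python, from bench import readout, vision, ctrl gives the robot as it stands.
- The arm moves only by the tool play_rows, never from a script. Its arguments are lists of equal length, an entry for each row: "xyz": the shift along the tool's x, y, z in mm, a list of three; "rot": the turn, a rotation vector about the tool's x, y, z in rad, a list of three; "grip": the opening, from 0 (shut) to 1 (fully open). In form: {"xyz": [[x, y, z], ...], "rot": [[rx, ry, rz], ...], "grip": [grip, ...]}. A call has exactly 10 rows; each row is the pose to reach, as a shift and turn from the pose commanded when the call began, along the tool's axes at that moment; what a row does not reach only later rows make up. A row lasts 1/8 s, in which the tool goes at most 62.5 mm and 10.7 degrees, less where a joint would pass 70% of its speed; a pose out of reach is approached as far as the arm can. A call with a gripper value outside its range is refused whole. The fingers move at their own pace and stop on an object; the grip force is fixed at half the most. Time passes only in rows, so rows that repeat a pose let the fingers close, or fill a call up. It gives the time, the measured TCP pose, the force, the opening and the grip force at its end, in the units of the state.
- readout.get_obs(): the state, without advancing time (a new reading comes with each control period).
- vision.camera(name): name is "scene" or "top"; returns a dict with "color" (480x640x3 uint8, red, green, blue), "depth" (480x640 float32, m along the optical axis (not along the pixel's ray), 0 where there is no reading), "camera_matrix" (3x3 intrinsics, pixels), "k1" (the pictures are not rectified: a ray, as slopes to the right and down, at radius r is drawn at 1 + k1 r^2 times it, then the intrinsics apply), "extrinsics" (4x4, takes a point from camera to world coordinates). Camera axes: x right, y down, z forward; pixel columns grow to the right and rows downward; lengths in m; the calibration is good to about 2 mm. A picture is of the moment at which its call begins.
- ctrl.hand_in(): hands the job in; it is judged then, once.
The state is a dict: "time_s": time; "q": joint angles; "dq": joint speeds; "joint_efforts": joint torques, N m; "eef_pos": TCP position; "eef_rot": TCP orientation; "wrist_force": force on the tool from outside, world axes, zero at the start; "torque": the same for the moment, N m; "opening": opening from 0.0 (shut) to 1.0 (fully open); "grasp_force": force on a finger pad.
Only numpy, scipy, OpenCV 4.12 (cv2) and the standard library are available. Lean on these libraries where they do the work, as an engineer would, in place of code of your own. Each camera call takes 0.05 s, during which the arm holds its last target. There are 200 camera calls.

## Working session

There is one attempt and no reset: what is moved stays moved. The work goes in short steps, Python scripts to look and compute and a tool call to move; the robot and the scene stay as the last step left them, time stands still between calls to the robot, and variables do not carry over. Pictures are saved under pics/ and viewed, at most 10 in all, crops included, and the job is handed in when it is done.

Besides the shell and the picture viewer there is one more tool, called after ">>>" as a command line: name --argument value ..., lists and objects as JSON in quotes. play_rows: Moves the arm, as the interface text tells. Its arguments: {"type":"object","properties":{"xyz":{"type":"array","items":{"type":"array","items":{"type":"number"}}},"rot":{"type":"array","items":{"type":"array","items":{"type":"number"}}},"grip":{"type":"array","items":{"type":"number"}}},"required":["xyz","rot","grip"]}

```bash
mkdir -p pics
cat > h.py <<'E'
import numpy as np,cv2
from bench import readout,vision,ctrl
def ray(c,u,v):
    K=c["camera_matrix"];x=(u-K[0,2])/K[0,0];y=(v-K[1,2])/K[1,1]
    a,b=x,y
    for _ in range(20):
        s=1+c["k1"]*(a*a+b*b);a,b=x/s,y/s
    return np.array([a,b,1.])
def onplane(c,u,v,z):
    E=np.array(c["extrinsics"]);d=E[:3,:3]@ray(c,u,v);o=E[:3,3]
    return o+d*(z-o[2])/d[2]
E
python3 - <<'E'
from h import *
for n in("top","scene"):
    c=vision.camera(n);cv2.imwrite(f"pics/{n}0.png",c["color"][...,::-1]);print(n,c["camera_matrix"],c["k1"],c["extrinsics"])
    np.savez(f"{n}0.npz",**c)
o=readout.get_obs();print(o,ctrl.tips_ahead)
E
```

```text
top [[531.2112349    0.         328.42201851]
 [  0.         531.2112349  242.48130821]
 [  0.           0.           1.        ]] -0.008111581732787991 [[ 0.01939711 -0.99281375  0.1180873   0.37003458]
 [-0.99950869 -0.02216388 -0.02216176  0.08736655]
 [ 0.02461977 -0.11759941 -0.99275588  1.25109888]
 [ 0.          0.          0.          1.        ]]
scene [[451.08793413   0.         323.34569328]
 [  0.         451.08793413 226.49816642]
 [  0.           0.           1.        ]] -0.006864601617004549 [[-0.55082825 -0.43844429  0.71017945 -0.08650735]
 [-0.83460272  0.28410578 -0.47193453  0.47370608]
 [ 0.00515091 -0.85267257 -0.52242029  0.4878429 ]
 [ 0.          0.          0.          1.        ]]
{'time_s': 0.1, 'q': array([-1.47330755e+00,  1.81462050e-01,  1.60792217e+00, -1.27303350e-06,
        1.35378546e+00, -2.06296843e-01]), 'dq': array([ 0.00051619, -0.00143983, -0.00218791, -0.00041163, -0.00027239,
       -0.00071958]), 'joint_efforts': array([-4.31610333e-04, -4.45878160e+01, -3.52238488e+01, -2.68603217e-04,
        4.13137372e-03,  1.67235175e-06]), 'eef_pos': array([ 0.17197382, -0.54818851,  0.24947001]), 'eef_rot': array([-7.87381223e-04,  9.88486121e-01,  1.51309509e-01,  4.22566262e-05]), 'wrist_force': array([ 0.64765884,  0.0837794 , -0.19045784]), 'torque': array([-0.02483471,  0.00718345,  0.02944498]), 'grasp_force': 0.0, 'opening': 1.0028833952695333} 0.019
```

View pics/top0.png

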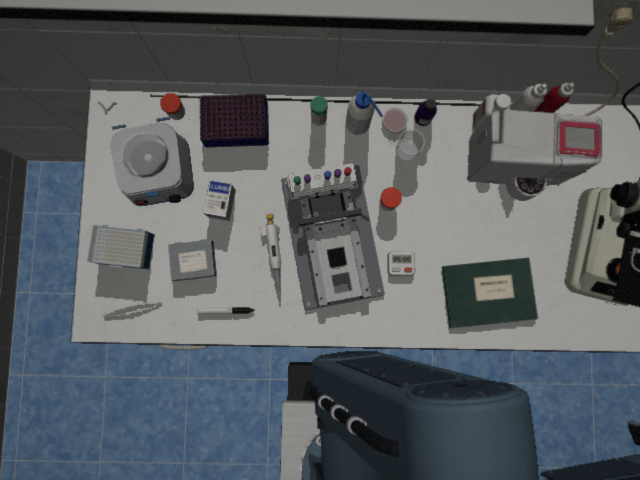

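View pics/scene0.png

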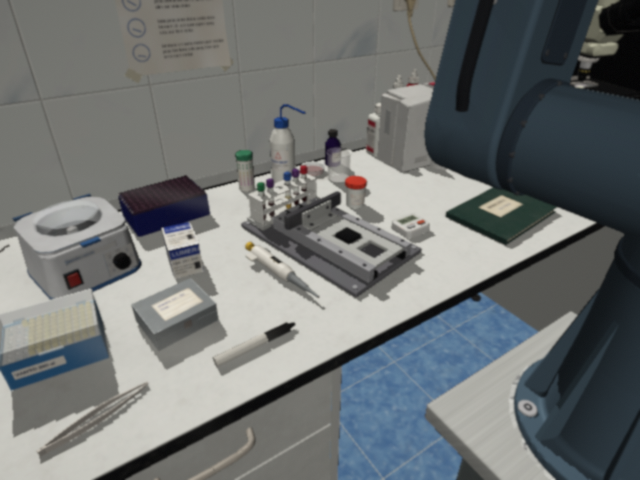

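The top view shows the stand upright in the picture: catch at about (336,257), empty rear window at (342,281), and the rack row near (322,180). The scene view agrees. Next I'll measure the catch and the stand's direction.

Run:
```python
from h import *
c=dict(np.load("top0.npz"));
g=cv2.cvtColor(c["color"],cv2.COLOR_RGB2GRAY)
cr=g[150:320,270:395]
cv2.imwrite("pics/crop0.png",cv2.resize(c["color"][150:320,270:395,::-1],None,fx=3.5,fy=3.5,interpolation=cv2.INTER_CUBIC))
# catch + slide light plate
m=((g<45)*255).astype(np.uint8)
n,l,s,ce=cv2.connectedComponentsWithStats(m)
for i in range(1,n):
    if s[i,4]>60 and 280<ce[i][0]<390 and 160<ce[i][1]<315: 
        r=cv2.minAreaRect(np.argwhere(l==i)[:,::-1].astype(np.float32));print("dark",s[i],ce[i],r,onplane(c,*r[0],.038))
m=((g>120)*255).astype(np.uint8);m[:,:285]=0
n,l,s,ce=cv2.connectedComponentsWithStats(m)
i=l[270:275,328:332].max();print(i,s[i],ce[i],g[265:300:3,330:356:3])
d=c["depth"];print(d[257,336],d[281,342])
```

```text
dark [308 193  17  24  79] [312.98734177 202.75949367] ((312.82916259765625, 203.05337524414062), (12.317276000976562, 24.634553909301758), 27.645973205566406) [0.6055847  0.09823657 0.038     ]
dark [338 193   8  18  63] [342.17460317 201.47619048] ((342.0882568359375, 201.3529510498047), (18.19017219543457, 3.8805696964263916), 75.96376037597656) [0.61124069 0.0304013  0.038     ]
dark [328 248  18  19 278] [336.47482014 257.02877698] ((336.33782958984375, 257.02703857421875), (17.59069061279297, 16.111099243164062), 80.53767395019531) [0.48114581 0.04147625 0.038     ]
30 [ 315  235   47   67 1525] [337.32786885 267.22098361] [[ 40  12  12  18  44 113 141 141 138]
 [133  91  97 101 139 137 143 141 140]
 [136 137 139 136 137 134 136 141 138]
 [133 124  82  63  53  51  63 142 142]
 [134  50  52  53  52  52  58 138 142]
 [138  54  52  54  53  51  52 140 141]
 [137  72  51  53  58  55  51 121 141]
 [136 106  81  81  83  84  54 102 141]
 [136 132  86  83  84  83  79  78 142]
 [136 136  87  91 122 128 140 136 141]
 [137 139 140 137 138 136 140 135 142]
 [137 138 139 136 134 112  81  57  52]]
1.2180885 1.2374179
```

View pics/crop0.png

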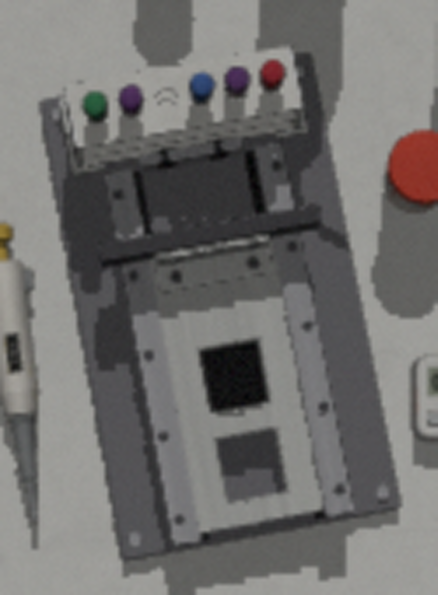

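The crop (3.5x) shows the catch at (235,375), the green cap at (95,105), the red cap at (272,73), and the base's front corners at (122,562) and (400,507). I'll get the yaw from these.

Run:
```python
from h import *
c=dict(np.load("top0.npz"))
P=lambda x,y,z:onplane(c,270+x/3.5-.4,150+y/3.5-.4,z)
gr,rd=P(95,104,.098),P(272,73,.098)
bl,br,tl=P(122,560,.01),P(399,507,.01),P(40,100,.01)
k=onplane(c,336.4,257.0,.038)
f=lambda v:np.degrees(np.arctan2(v[1],v[0]))
print("yaws",f(gr-rd)-90,f(bl-br)-90,f(tl-bl)); print(gr,rd,bl,br,tl,k)
print(np.linalg.norm(bl-br),np.linalg.norm(tl-bl))
c2=dict(np.load("scene0.npz"));g=cv2.cvtColor(c2["color"],cv2.COLOR_RGB2GRAY)
m=np.zeros_like(g);m[222:250,328:368]=(g[222:250,328:368]<40)*255
n,l,s,ce=cv2.connectedComponentsWithStats(m)
for i in range(1,n):
    if s[i,4]>40:print(s[i],ce[i],onplane(c2,*ce[i],.038))
yaw=np.radians((f(gr-rd)-90+f(bl-br)-90+f(tl-bl))/3)
from scipy.spatial.transform import Rotation as R
q=readout.get_obs()["eef_rot"];T=R.from_quat([q[1],q[2],q[3],q[0]]).as_matrix();print(T)
mid=((gr+rd)/2);u=np.array([np.cos(yaw),np.sin(yaw)]);print(np.degrees(yaw),"catch from caps",mid[:2]-u*.182,"from base",((bl+br)/2)[:2]+u*(.159+.006-.06))
```

```text
yaws 11.608232897794721 11.867984993592856 11.583961683076161
[0.64648058 0.13452522 0.098     ] [0.66944639 0.02272608 0.098     ] [0.35988592 0.11214047 0.01      ] [ 0.39846374 -0.07143269  0.01      ] [0.66941696 0.17558778 0.01      ] [0.48121114 0.04133468 0.038     ]
0.18758292007246358 0.3159668094872278
[336 229  24  14 207] [347.7826087  235.48309179] [0.4738759 0.0469223 0.038    ]
[[ 9.54210862e-01  2.99134765e-01 -1.54736355e-04]
 [ 2.99134632e-01 -9.54209625e-01  1.56941848e-03]
 [ 3.21816709e-04 -1.54384316e-03 -9.99998756e-01]]
11.686726524821246 catch from caps [0.47973638 0.04175965] from base [0.48199816 0.04162274]
```

>>> play_rows --xyz '[[25,-25,0],[65,-65,0],[105,-105,0],[145,-145,0],[185,-185,0],[225,-225,0],[265,-265,0],[305,-305,0],[340,-340,0],[360,-360,0]]' --rot '[[0,0,0.01],[0,0,0.02],[0,0,0.03],[0,0,0.04],[0,0,0.05],[0,0,0.06],[0,0,0.07],[0,0,0.08],[0,0,0.09],[0,0,0.1]]' --grip '[0,0,0,0,0,0,0,0,0,0]'

```text
time_s: 1.35
eef_pos: [0.4082, -0.0952, 0.2501]
eef_rot: [-0.0, 0.995, 0.103, -0.0]
wrist_force: [-0.5, 0.4, 1.0]
opening: 0.003
grasp_force: 0.0
```

```bash
cat > d.py <<'E'
from h import *
from scipy.spatial.transform import Rotation as R
def st(tx=.481,ty=.0415,tz=.12):
    o=readout.get_obs();q=o["eef_rot"];T=R.from_quat([q[1],q[2],q[3],q[0]]).as_matrix()
    print(o["time_s"],o["eef_pos"],o["wrist_force"],o["opening"],"yaw",np.degrees(np.arctan2(T[1,0],T[0,0])),"tilt",T[:,2])
    print("shift mm",1e3*T.T@(np.array([tx,ty,tz])-o["eef_pos"]))
E
python3 -c "
from d import *;st()"
```

```text
1.35 [ 0.40823812 -0.09517498  0.25006134] [-0.45174532  0.39257138  1.04011001] 0.00284746185149671 yaw 11.783359857152558 tilt [-1.51442728e-04  4.30474373e-04 -9.99999896e-01]
shift mm [  99.14704031 -118.87711997  130.10913889]
```

>>> play_rows --xyz '[[10,-15,5],[30,-38,20],[50,-62,45],[70,-86,75],[88,-107,105],[99,-119,130],[99,-119,145],[99,-119,150],[99,-119,150],[99,-119,150]]' --rot '[[0,0,0],[0,0,0],[0,0,0],[0,0,0],[0,0,0],[0,0,0],[0,0,0],[0,0,0],[0,0,0],[0,0,0]]' --grip '[0,0,0,0,0,0,0,0,0,0]'

```text
time_s: 2.6
eef_pos: [0.4813, 0.0385, 0.1013]
eef_rot: [0.0, 0.995, 0.101, 0.001]
wrist_force: [-0.0, -0.5, 0.2]
opening: -0.001
grasp_force: 0.0
```

```bash
python3 -c "
from d import *;st(tz=.06)
c=vision.camera('scene');cv2.imwrite('pics/s1.png',cv2.resize(c['color'][140:300,240:440,::-1],None,fx=4,fy=3.75,interpolation=cv2.INTER_CUBIC))"
```

```text
2.6 [0.48134103 0.03848218 0.10129364] [-0.02261017 -0.49378493  0.23572458] -0.0012912926374959266 yaw 11.62839228791146 tilt [ 1.81705225e-03 -3.32847410e-04 -9.99998294e-01]
shift mm [ 0.20353024 -3.05320927 41.29194213]
```

View pics/s1.png

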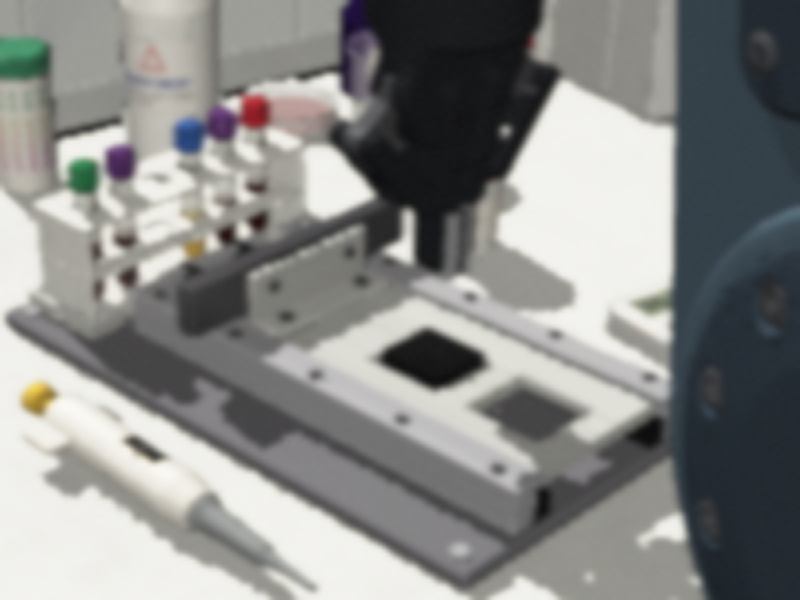

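The tip is at crop (440,265), over the slide and about 45 mm above it. The catch is at (433,357), outlined by roughly (378,357), (430,328), (487,358) and (435,388). I'll check both against the calibration.

```bash
python3 -c "
from d import *
c=dict(np.load('scene0.npz'));P=lambda x,y,z:onplane(c,240+x/4-.4,140+y/3.75-.4,z)
for p in((378,357),(430,328),(487,358),(435,388)):print(P(*p,.038))
E=c['extrinsics']
def pr(X):
    p=E[:3,:3].T@(np.array(X)-E[:3,3]);K=c['camera_matrix'];u=K[:2,:2]@(p[:2]/p[2])+K[:2,2];return (u-[240,140]+.4)*[4,3.75]
for X in((.481,.0385,.082),(.481,.0415,.082),(.4812,.0413,.038)):print(pr(X))
for k in range(3):st(tz=.06)
"
```

```text
[0.48958466 0.06683036 0.038     ]
[0.49865717 0.03047998 0.038     ]
[0.46134527 0.0249724  0.038     ]
[0.45281285 0.06100051 0.038     ]
[441.72234391 271.40832403]
[436.39085194 273.07452153]
[433.23083009 349.59062289]
2.65 [0.48134176 0.03856734 0.10129173] [ 0.12661266 -0.59504548 -0.00374687] 1.5296751794982175e-05 yaw 11.634123983897592 tilt [ 1.83967112e-03 -3.20389253e-04 -9.99998256e-01]
shift mm [ 0.18492744 -2.96960356 41.29008598]
2.65 [0.48134176 0.03856734 0.10129173] [ 0.12661266 -0.59504548 -0.00374687] 1.5296751794982175e-05 yaw 11.634123983897592 tilt [ 1.83967112e-03 -3.20389253e-04 -9.99998256e-01]
shift mm [ 0.18492744 -2.96960356 41.29008598]
2.65 [0.48134176 0.03856734 0.10129173] [ 0.12661266 -0.59504548 -0.00374687] 1.5296751794982175e-05 yaw 11.634123983897592 tilt [ 1.83967112e-03 -3.20389253e-04 -9.99998256e-01]
shift mm [ 0.18492744 -2.96960356 41.29008598]
```

>>> play_rows --xyz '[[0,-2,5],[-0.5,-3.5,15],[-0.5,-3.5,25],[-0.5,-3.5,33],[-0.5,-3.5,38],[-0.5,-3.5,41],[-0.5,-3.5,44],[-0.5,-3.5,47],[-0.5,-3.5,49],[-0.5,-3.5,49]]' --rot '[[0,0,0],[0,0,0],[0,0,0],[0,0,0],[0,0,0],[0,0,0],[0,0,0],[0,0,0],[0,0,0],[0,0,0]]' --grip '[0,0,0,0,0,0,0,0,0,0]'

```text
time_s: 3.9
eef_pos: [0.4797, 0.0424, 0.0515]
eef_rot: [0.0, 0.995, 0.102, 0.0]
wrist_force: [-1.9, 0.9, 5.2]
opening: -0.0
grasp_force: 2.3
```

```bash
python3 -c "
from d import *
st(.480,.042,.038)
c=vision.camera('scene');cv2.imwrite('pics/s2.png',cv2.resize(c['color'][160:280,270:430,::-1],None,fx=5,fy=5,interpolation=cv2.INTER_CUBIC))"
```

```text
3.9 [0.47967625 0.04239956 0.05147076] [-1.93089375  0.89150073  5.15011453] -2.79439077567174e-05 yaw 11.680200275256862 tilt [ 2.90272171e-04 -8.56521748e-05 -9.99999954e-01]
shift mm [ 0.23256186  0.45490811 13.47089249]
```

View pics/s2.png

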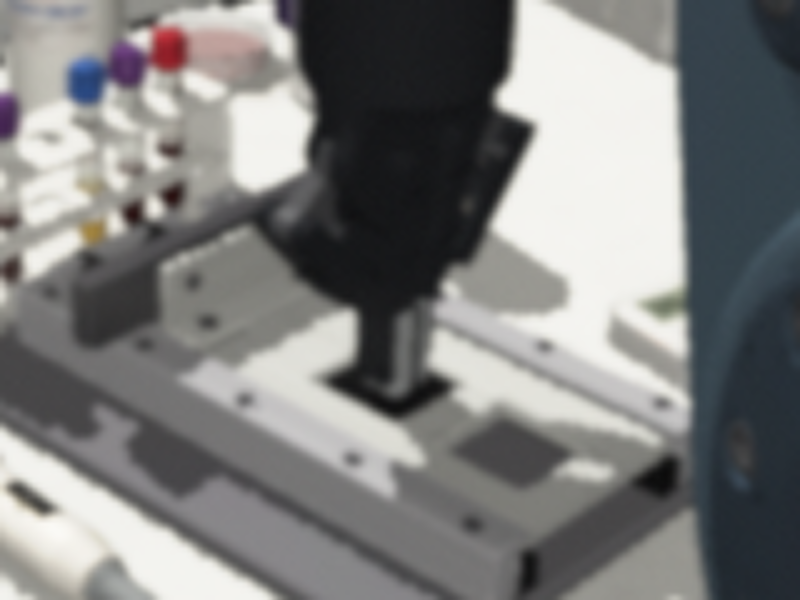

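The tip is seated on the catch at about (395,385), inside the window. The 5.2 N force matches the spring at 5.5 mm. Now the full press, hold.

>>> play_rows --xyz '[[0,0,2],[0,0,4],[0,0,6],[0,0,8],[0,0,10],[0,0,12],[0,0,13],[0,0,13],[0,0,13],[0,0,13]]' --rot '[[0,0,0],[0,0,0],[0,0,0],[0,0,0],[0,0,0],[0,0,0],[0,0,0],[0,0,0],[0,0,0],[0,0,0]]' --grip '[0,0,0,0,0,0,0,0,0,0]'

```text
time_s: 5.2
eef_pos: [0.4797, 0.0424, 0.0388]
eef_rot: [0.0, 0.995, 0.102, 0.0]
wrist_force: [-2.7, -0.4, 7.4]
opening: 0.001
grasp_force: 4.2
```

>>> play_rows --xyz '[[0,0,1],[0,0,2],[0,0,2],[0,0,2],[0,0,2],[1,0,2],[3,0,2],[5,0,2],[6,0,2],[6,0,2]]' --rot '[[0,0,0],[0,0,0],[0,0,0],[0,0,0],[0,0,0],[0,0,0],[0,0,0],[0,0,0],[0,0,0],[0,0,0]]' --grip '[0,0,0,0,0,0,0,0,0,0]'

```text
time_s: 6.45
eef_pos: [0.4844, 0.0436, 0.0363]
eef_rot: [-0.0, 0.995, 0.102, -0.001]
wrist_force: [-6.7, -1.3, 9.6]
opening: 0.001
grasp_force: 4.6
```

```bash
python3 -c "
from d import *
st()
c=vision.camera('scene');cv2.imwrite('pics/s3.png',cv2.resize(c['color'][160:280,270:430,::-1],None,fx=5,fy=5,interpolation=cv2.INTER_CUBIC))"
```

```text
6.45 [0.48438034 0.04356723 0.03634738] [-6.74571805 -1.28250052  9.58291596] 0.0014169649007485944 yaw 11.695888469590182 tilt [-2.48088996e-03 -2.07661890e-04 -9.99996901e-01]
shift mm [ -3.93594928   1.31400361 -83.64354795]
```

View pics/s3.png

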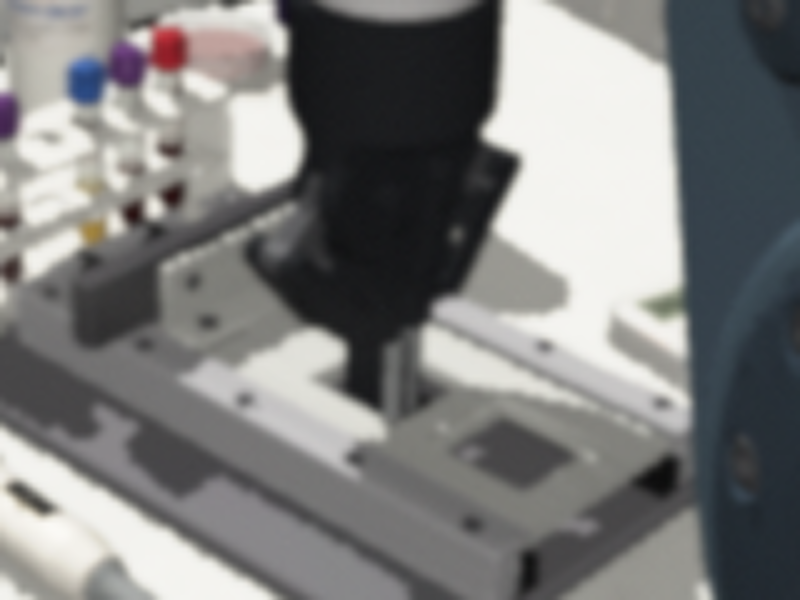

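The catch is down about 20 mm at 9.6 N, and the tip is nearing the window's front edge. Now the push.

>>> play_rows --xyz '[[2,0,0],[5,0,0],[9,0,-1],[14,0,-1],[20,0,-1],[26,0,-1],[32,0,-1],[38,0,-1],[44,0,-1],[48,0,-1]]' --rot '[[0,0,0],[0,0,0],[0,0,0],[0,0,0],[0,0,0],[0,0,0],[0,0,0],[0,0,0],[0,0,0],[0,0,0]]' --grip '[0,0,0,0,0,0,0,0,0,0]'

```text
time_s: 7.75
eef_pos: [0.5308, 0.0534, 0.0366]
eef_rot: [-0.0, 0.995, 0.102, -0.002]
wrist_force: [-5.5, -1.6, 5.4]
opening: 0.001
grasp_force: 3.2
```

```bash
python3 -c "
from d import *
st()
c=vision.camera('scene');cv2.imwrite('pics/s4.png',cv2.resize(c['color'][160:280,270:430,::-1],None,fx=5,fy=5,interpolation=cv2.INTER_CUBIC))"
```

```text
7.75 [0.53076648 0.05337006 0.03657023] [-5.48356804 -1.59429998  5.41248983] 0.0006021191214239648 yaw 11.694652240598943 tilt [-4.07422463e-03 -7.53732264e-05 -9.99991697e-01]
shift mm [-51.47314734   1.47360927 -83.22542516]
```

View pics/s4.png

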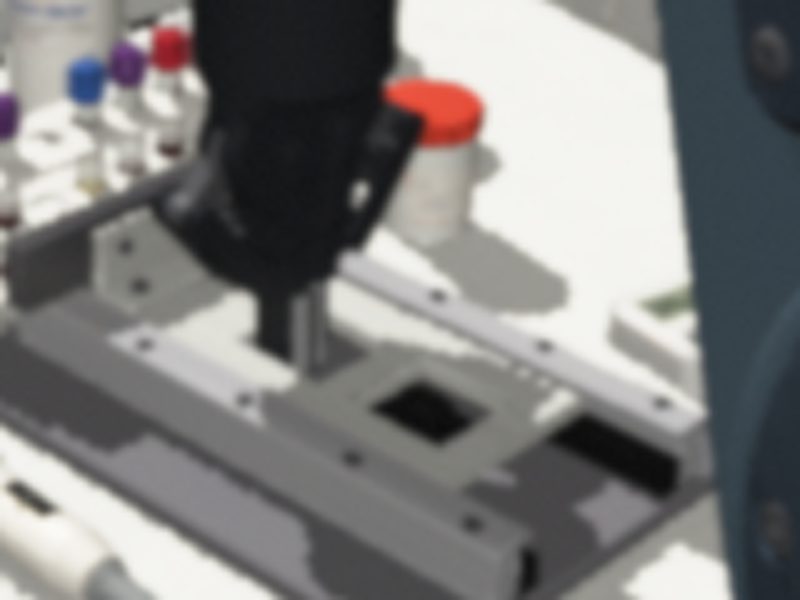

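The slide is about 43 mm along, with the rear window at (430,410) coming over the catch. Finish slowly.

>>> play_rows --xyz '[[3,0,0],[6,0,0],[9,0,0],[12,0,0],[14,0,0],[16,0,0],[17,0,0],[18,0,0],[19,0,0],[19,0,0]]' --rot '[[0,0,0],[0,0,0],[0,0,0],[0,0,0],[0,0,0],[0,0,0],[0,0,0],[0,0,0],[0,0,0],[0,0,0]]' --grip '[0,0,0,0,0,0,0,0,0,0]'

```text
time_s: 9.05
eef_pos: [0.5506, 0.0573, 0.0368]
eef_rot: [-0.0, 0.995, 0.102, -0.0]
wrist_force: [-1.8, -0.2, -0.9]
opening: 0.002
grasp_force: 1.0
```

```bash
python3 -c "
from d import *
st()
c=vision.camera('scene');cv2.imwrite('pics/s5.png',cv2.resize(c['color'][160:280,270:430,::-1],None,fx=5,fy=5,interpolation=cv2.INTER_CUBIC))"
```

```text
9.05 [0.55064508 0.05731495 0.03680714] [-1.78135355 -0.15000051 -0.8500091 ] 0.0018845586672112042 yaw 11.676409856781865 tilt [-7.83470544e-04  1.75290533e-04 -9.99999678e-01]
shift mm [-71.46541779   1.36516521 -83.14103571]
```

View pics/s5.png

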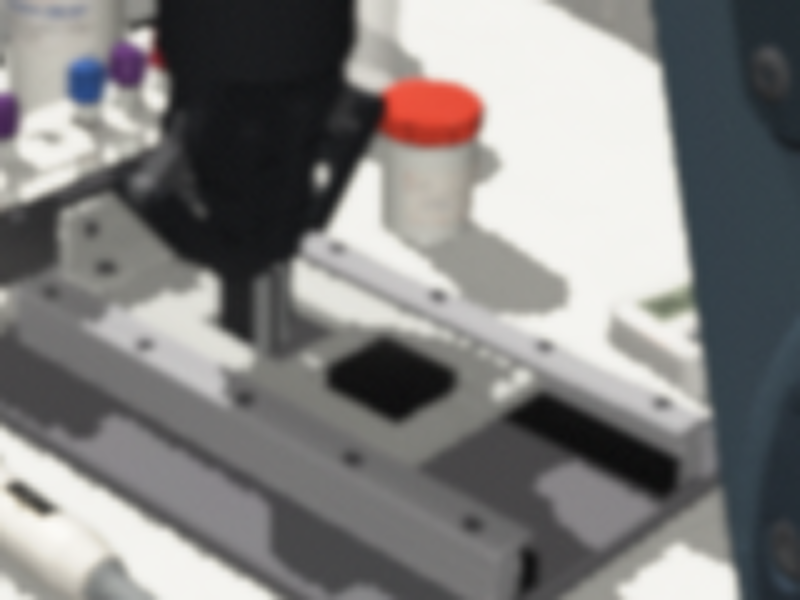

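The catch is up in the rear window at (393,375). There is no end-stop force yet, so I'll push gently until it shows.

>>> play_rows --xyz '[[0.5,0,0],[1,0,0],[1.5,0,0],[2,0,0],[2.5,0,0],[2.5,0,0],[2.5,0,0],[2.5,0,0],[2.5,0,0],[2.5,0,0]]' --rot '[[0,0,0],[0,0,0],[0,0,0],[0,0,0],[0,0,0],[0,0,0],[0,0,0],[0,0,0],[0,0,0],[0,0,0]]' --grip '[0,0,0,0,0,0,0,0,0,0]'

```text
time_s: 10.35
eef_pos: [0.551, 0.0573, 0.0369]
eef_rot: [0.0, 0.995, 0.102, -0.003]
wrist_force: [-11.7, -3.1, 6.4]
opening: -0.002
grasp_force: 6.1
```

The stop is reached: 12 N and no further travel. Back off the edge, then lift clear.

>>> play_rows --xyz '[[-2,0,0],[-6,0,0],[-8,0,0],[-8,0,-4],[-8,0,-12],[-8,0,-25],[-8,0,-50],[-8,0,-85],[-8,0,-120],[-8,0,-130]]' --rot '[[0,0,0],[0,0,0],[0,0,0],[0,0,0],[0,0,0],[0,0,0],[0,0,0],[0,0,0],[0,0,0],[0,0,0]]' --grip '[0,0,0,0,0,0,0,0,0,0]'

```text
time_s: 11.6
eef_pos: [0.5474, 0.056, 0.1708]
eef_rot: [0.001, 0.995, 0.102, 0.003]
wrist_force: [0.6, -0.1, -0.4]
opening: -0.006
grasp_force: 0.0
```

```bash
python3 -c "
from d import *
st()
c=vision.camera('scene');cv2.imwrite('pics/s6.png',cv2.resize(c['color'][140:300,230:430,::-1],None,fx=4,fy=3.75,interpolation=cv2.INTER_CUBIC))"
```

```text
11.6 [0.54743104 0.0559749  0.1707806 ] [ 0.60625072 -0.10698344 -0.37166261] -0.0056272075611279995 yaw 11.682611692141563 tilt [ 5.81269535e-03 -6.18253839e-04 -9.99982915e-01]
shift mm [-68.26754154   0.63357036  50.40253433]
```

View pics/s6.png

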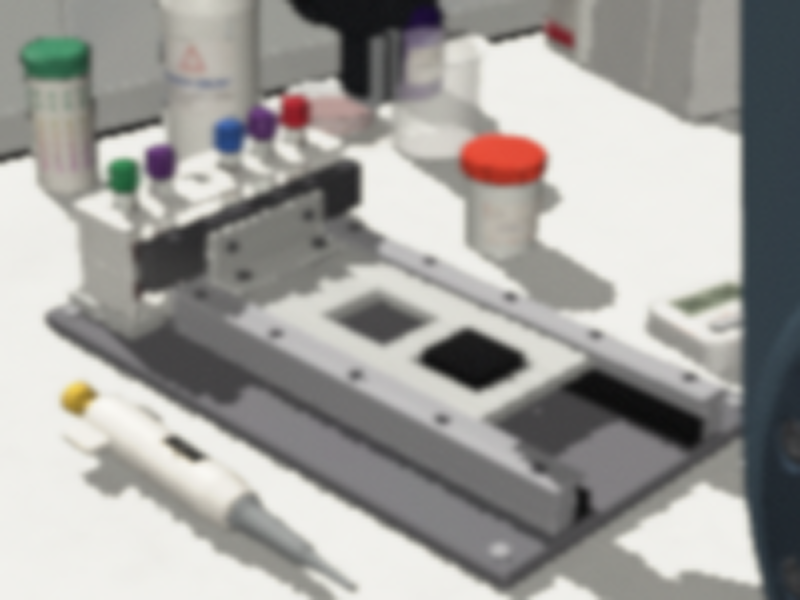

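The magnet bar stands against the rack, the catch is up at (472,358) in the rear window, and the tubes look unmoved. The arm is clear.

```bash
python3 -c "
from bench import ctrl;print(ctrl.hand_in())"
```

```text
the job is handed in; nothing more can be done
None
```

The slide was pushed to its end stop, the catch is up in the rear window, the tubes and rack look unmoved, and the arm is clear; I handed the job in at about 12 s, with no verdict returned.

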